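# Tighten the lamp's hold-down screw

## Robot

A 7-joint arm with a two-finger parallel gripper is mounted at the origin on the work surface. World frame = base frame: x ahead of the robot, y to its left, z up, the work surface at z = 0. Lengths are in m, angles in rad, forces in N, time in s.
With the tool pointing down it reaches from about 0.425 to 0.925 m from the base axis. Payload 6.8 kg.
Tool frame: the origin (TCP) lies at the very end of the fingers, on their centre line; the grasp point (between the pads) lies 19 mm behind it; z points along the fingers, x is the direction in which the jaws open and shut, and the axes are right-handed (so a half turn about z gives the same grasp; the last joint's range is limited). The gripper opens to 85 mm and grips with 20 to 120 N. Pads are 22 mm wide; open, the fingers measure 114 mm over their backs; the gripper's body (76 mm by 85 mm) begins 54 mm behind the grasp point. The pads swing forward as they close: fully open they stand 13 mm farther back than shut.
Start: joints at [1.201, 0.477, 0.022, 1.555, -0.011, 1.109, -0.083], TCP at [0.175, -0.652, 0.231] pointing down, gripper open.
Joint ranges: [-2.96, 2.96], [-0.34, 2.1], [-1.41, 1.46], [0.24, 2.44], [-1.37, 4.51], [0.17, 1.92], [-2.96, 2.96]. Speed limits (rad/s): [2.39, 2.39, 3.14, 3.14, 3.14, 3.14, 3.14].

## Interface

Orientations are given as a rotation vector (axis times angle).
In Python, from bench import r, grab_frame gives the robot as it stands. The module is installed in compiled form; this text tells all that it offers.
- The arm moves only by the tool send_rows, never from a script. Its argument "series" is a list of rows, each a list of 2 entries, a list of its own where there are three numbers: the shift along the tool's x, y, z in m, then the turn, a rotation vector about the tool's x, y, z in units of 5 degrees (1.0 is 5 degrees). A call has 1 to 20 rows; each row shifts and turns the commanded pose from where the row before left it, along the tool's axes as they then stand; what a row does not reach is not made up. A row lasts 1/8 s, in which the tool goes at most 62.5 mm and 10.7 degrees, less where a joint would pass 70% of its speed; a pose out of reach is approached as far as the arm can. A call is refused whole if a number of a shift passes 0.0625 or a number of a turn 1, either way. A call with a gripper value outside its range is refused whole. "fingers" is the closure in counts, from 0 (fully open) to 255 (shut), set as the call begins (left out, the last holds). The fingers move at their own pace and stop on an object; "grip_force" is the grip in N (left out, the last holds). Time passes only in rows, so rows that do not move let the fingers close. It gives the time, the measured TCP pose, the force and the opening at its end, in the units of the state.
- r.get_obs(): the state, without advancing time (a new reading comes with each control period).
- grab_frame(name): name is "scene" or "side" or "wrist"; returns a dict with "frame" (420x560x3 uint8, red, green, blue), "fx", "fy", "cx", "cy" (pixels), "origin" and "rotation" of the camera in the world; the wrist camera has in their place "T_tool_cam" (4x4, takes a point from camera to tool coordinates, whose origin is the TCP and whose axes are the tool frame's). Camera axes: x right, y down, z forward; pixel columns grow to the right and rows downward; lengths in m; the calibration is good to about 2 mm. A picture is of the moment at which its call begins: read the wrist's pose just before it. There is no depth.
- r.hand_in(): hands the job in, once; it reports no verdict.
The state is a dict: "clock": time; "joints": joint angles; "qvel": joint speeds; "tau": joint torques, N m; "tcp_pos": TCP position; "orientation": TCP orientation; "contact_force": force on the tool from outside, world axes, zero at the start; "moment": the same for the moment, N m; "grip_width": finger opening in m.
Only numpy, scipy, OpenCV 4.12 (cv2) and the standard library are available. Lean on these libraries where they do the work, as an engineer would, in place of code of your own. Each camera call takes 0.05 s, during which the arm holds its last target.

## Task

The screw that holds the inspection lamp down on the counter has worked loose. Take the T-handle hex key that fits it from the rack, feel its end gently into the screw's recessed hex socket until it is fully home, and only then turn the screw clockwise until it comes up against its stop; let go and leave the key standing in the socket, fully home. Do not push hard on the screw while the key is not in, and leave everything else where it is.

Things in the scene. Friction and masses are not known exactly. Their poses are not given: they have to be found in the camera images.
- key: T-handle hex key that fits, the bigger of the two, 0.4 kg. Origin at the centre of its bottom end, z up the shaft, x along the crossbar. Bottom 6 mm: blunt cone, radius 6 to 12 mm; above it a steel hexagon, 24 mm across flats, two flats square to x; flat collar, radius 20 mm, from z = 95 to 101 mm; neck of radius 9 mm up to the crossbar.
- crossbar (a point): middle of the fitting key's black plastic crossbar, 129 mm above the key's bottom end: 110 mm long (key's x), 20 mm wide (y), 22 mm high. The key starts upright in a rack hole, its collar resting on the rack's plate, crossbar within 0.4 rad of the row of holes.
- small_key: T-handle hex key that is too thin: shaft 17 mm across flats, crossbar 80 mm long, else as the fitting key, same origin and axes. It stands in the other hole of the rack. Leave it there.
- rack: fixed aluminium rack, 260 mm (x) by 70 mm (y), a plate with its top 115 mm above the counter on two end legs; two 31 mm holes 70 mm either side of its middle along x. Origin on the counter under its middle. Which key is in which hole varies.
- lamp: fixed inspection lamp with aluminium base. Origin on the counter on the axis of the hold-down screw, z up. Square boss 90 x 90 mm, 62 mm high, about the origin, with a round recess 44 mm wide in its top; the base runs on to 205 mm along +y (30 mm high, 100 mm wide), with a red-levered switch at y = 105 mm, about 75 mm high.
- post_top (a point): top of the lamp's upright post (radius 10 mm), 360 mm above the counter, 165 mm along the lamp's +y from the screw; the lamp head (110 mm across, about 380 mm up) is on an arm from here, 140 mm along the lamp's +x and 40 mm along +y.
- rim (a point): centre of the upper face of the hold-down screw's steel head (41 mm wide), 54 mm above the counter, 8 mm below the top of the boss, in its recess. The hex socket opens here: 25.2 mm across flats, straight walls, 14 mm deep. The point does not turn with the screw.
- socket (a point): centre of the floor of the hex socket, 14 mm below the rim; z up; does not turn with the screw. How the hexagon is turned about the vertical is NOT given by any reading (any angle, repeats every 60 degrees): find it by feel. Off by more than about 5 degrees, the key stops with only its cone in, about 8 mm above this floor; in line, it goes down to the floor.
- screw (a joint): turn of the screw in rad, growing clockwise seen from above; starts between 0 and 0.2, hard stop at 1.1 (tight), turns back to -0.6 at most. It turns against a steady friction of about 0.15 Nm and stays where it is left. The key has about 0.1 rad of play either way in the socket; forced past the stop (over about 0.6 Nm) it slips round in the socket and can drag the screw back.
- shoe: black shoe with rubber sole, 265 mm long (x), 105 mm high; origin under its middle. Bystander.
- mug: white ceramic mug, radius 40 mm, 92 mm high, handle at +y; origin under its middle. Bystander.
- truck: green plastic toy truck, 170 mm long (x), 76 mm wide, 93 mm high; origin on the counter under its middle. Bystander.
- tape: roll of brown packing tape lying flat, radius 45 mm, 48 mm high; origin under its middle. Bystander.
- carton: small cardboard carton 160 x 120 x 90 mm; origin under its middle. Bystander.
- jar: clear plastic jar, radius 35 mm, 90 mm high; origin under its middle. Bystander.
Not all that is in view belongs to the job. Leave any green or yellow look-alike of the key alone.

How it is judged:
On the way, in this order (a step that is already met when the one before it is completed fails the run):
1. the hex key is fully home in the socket, before the screw has been turned (z of key in the frame of socket below 0.003 m and horizontal distance between key and socket below 0.003 m and angle between key's own z axis and vertical below 0.08 rad and value of joint screw below 0.4 rad), for 0.2 s.
2. the screw is turned to its stop with the key still fully home (z of key in the frame of socket below 0.003 m and horizontal distance between key and socket below 0.003 m and angle between key's own z axis and vertical below 0.08 rad and value of joint screw above 1.04 rad), for 0.2 s.
At the end, for the whole second after the job is handed in: The screw stands at its stop (joint above 1.04 rad) and the released hex key stands at rest in its socket: its end within 3 mm of the socket's floor and of its axis, upright within 0.08 rad (all of step 2 and linear speed of key below 0.02 m/s); the robot touches nothing.
It fails at once if the screw is turned (beyond 0.45 rad) while the key is not fully home (end more than 4 mm above the socket's floor) (value of joint screw above 0.45 rad and z of key in the frame of socket above 0.004 m).
It fails at once if the key is pushed on the lamp or its screw hard (contact forces adding up to more than 40 N, some 25 N of push) while only its end is in the socket (6 mm or more above its floor) (contact force between key and lamp above 40 N and z of key in the frame of socket above 0.006 m).
It fails at once if another thing is moved more than 30 mm (distance of any of small_key, shoe, mug, truck, tape, carton, jar from where it was at the start of the episode above 0.03 m).
It also fails if it takes over 54 s, if anything falls off the work surface, if the arm or the gripper's body presses on something with over 40 N, if the wrist force passes 120 N, or if a joint passes its speed limit or range.

## Working session

There is one attempt and no reset: what is moved stays moved. The work goes in short steps, Python scripts to look and compute and a tool call to move; the robot and the scene stay as the last step left them, time stands still between calls to the robot, and variables do not carry over. Pictures are saved under pics/ and viewed, and the job is handed in when it is done.

Besides the shell and the picture viewer there is one more tool, called as name(argument=value, ...), one argument or row to a line, values as JSON. send_rows: Moves the arm, as the interface text tells. Its arguments: {"type":"object","properties":{"series":{"type":"array"},"fingers":{"type":"number"},"grip_force":{"type":"number"}},"required":["series"]}

```bash
mkdir -p pics; cat > h.py <<'E'
import numpy as np, cv2
from scipy.spatial.transform import Rotation as R
from bench import r, grab_frame
def save(name, fn):
    o=r.get_obs(); f=grab_frame(name); cv2.imwrite('pics/'+fn, f['frame'][:,:,::-1]); 
    np.savez('pics/'+fn+'.npz', tcp=o['tcp_pos'], ori=o['orientation'], **f)
    return f
def load(fn):
    d=np.load('pics/'+fn+'.npz'); d={k:d[k] for k in d}
    if 'T_tool_cam' in d:
        T=np.eye(4);T[:3,:3]=R.from_rotvec(d['ori']).as_matrix();T[:3,3]=d['tcp']
        W=T@d['T_tool_cam']; d['origin']=W[:3,3]; d['rotation']=W[:3,:3]
    return d
def ray(d,u,v):
    k=np.array([(u-d['cx'])/d['fx'],(v-d['cy'])/d['fy'],1.0]); 
    return d['origin'], d['rotation']@k
def plane(d,u,v,z):
    o,k=ray(d,u,v); return o+k*(z-o[2])/k[2]
def proj(d,p):
    c=d['rotation'].T@(np.array(p)-d['origin']); return np.array([d['fx']*c[0]/c[2]+d['cx'], d['fy']*c[1]/c[2]+d['cy']])
def tri(d1,p1,d2,p2):
    A=np.zeros((3,3));b=np.zeros(3)
    rs=[]
    for d,p in((d1,p1),(d2,p2)):
        o,k=ray(d,*p);k=k/np.linalg.norm(k);M=np.eye(3)-np.outer(k,k);A+=M;b+=M@o;rs.append((M,o))
    x=np.linalg.solve(A,b); return x,[np.linalg.norm(M@(x-o)) for M,o in rs]
E
python3 - <<'E'
from h import *
for n in('scene','side','wrist'): 
    f=save(n,n+'0.png'); print(n,f['fx'],f.get('origin'))
o=r.get_obs(); print(o)
print(R.from_rotvec(o['orientation']).as_matrix().round(3))
E
```

```text
scene 455.67415768721986 [ 1.47870727 -0.04969899  1.19545999]
side 399.243795524838 [-0.13211578  0.85667833  0.94212222]
wrist 318.7902640237717 None
{'clock': 0.15, 'joints': array([ 1.20090486,  0.47763441,  0.02234574,  1.55619153, -0.01153904,
        1.10928033, -0.08312607]), 'qvel': array([ 6.77380190e-04, -3.45137875e-03, -2.54848298e-04, -3.18854134e-03,
       -9.49333732e-05, -1.29818245e-03, -2.19722264e-04]), 'tau': array([ 2.61485889e-03, -5.96927726e+01,  1.60988510e+00, -2.81491792e+01,
        1.26090358e-02,  6.52868010e-03,  5.93168437e-06]), 'tcp_pos': array([ 0.17459151, -0.65157553,  0.23054666]), 'orientation': array([-2.49173156e+00,  1.91203712e+00,  1.78460111e-03]), 'contact_force': array([-0.28023615, -0.20354404, -0.09491055]), 'moment': array([ 0.03295568, -0.04593273,  0.00984118]), 'grip_width': 0.0855259696039851}
[[ 0.259 -0.966 -0.   ]
 [-0.966 -0.259  0.001]
 [-0.001  0.    -1.   ]]
```

View pics/scene0.png

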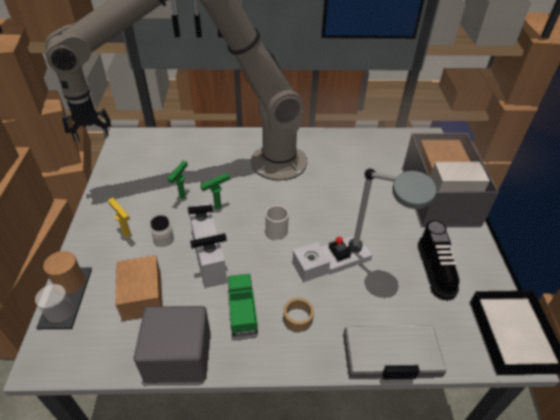

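View pics/side0.png

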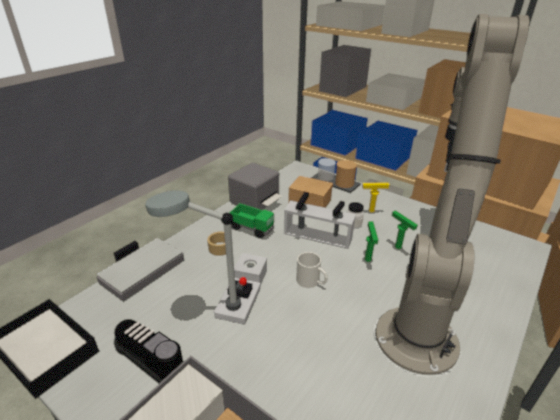

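View pics/wrist0.png

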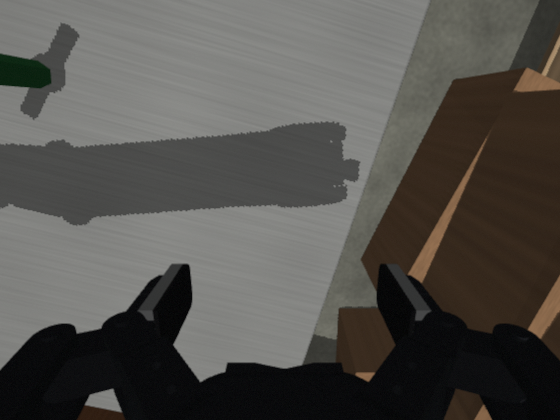

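Scene picture: black crossbars in the rack are at about (201,211) and (208,240). The look-alikes are green at (178,172) and (216,183), and yellow at (120,210). The lamp boss recess is near (312,256). I'll crop in close on the rack and the lamp.

```bash
python3 - <<'E'
import cv2,numpy as np
a=cv2.imread('pics/scene0.png');b=cv2.imread('pics/side0.png')
f=lambda im,x0,y0,w,h,s:cv2.resize(im[y0:y0+h,x0:x0+w],None,fx=s,fy=s,interpolation=cv2.INTER_CUBIC)
A=f(a,170,195,80,100,5); B=f(b,280,180,80,70,5); 
B=cv2.copyMakeBorder(B,0,A.shape[0]-B.shape[0],0,0,cv2.BORDER_CONSTANT)
cv2.imwrite('pics/crop1.png',np.hstack([A,B]))
A=f(a,285,230,90,50,4);B=f(b,205,240,90,85,4)
A=cv2.copyMakeBorder(A,0,B.shape[0]-A.shape[0],0,0,cv2.BORDER_CONSTANT)
cv2.imwrite('pics/crop2.png',np.hstack([A,B]))
E
```

```text
(no output)
```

View pics/crop1.png

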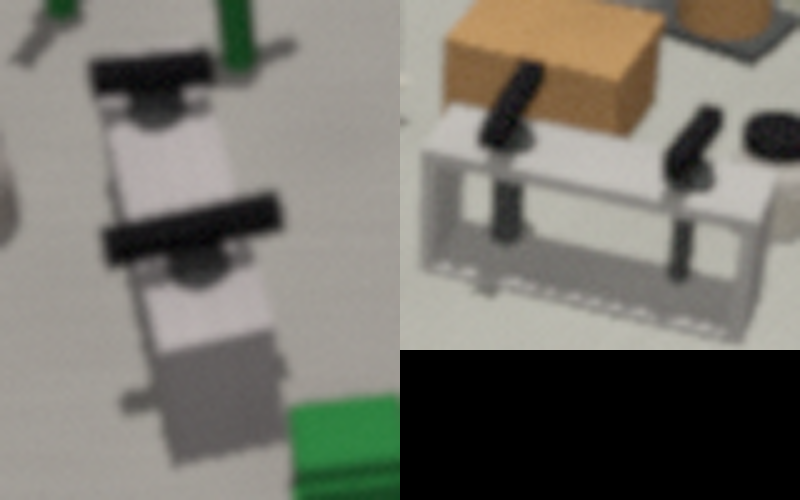

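View pics/crop2.png

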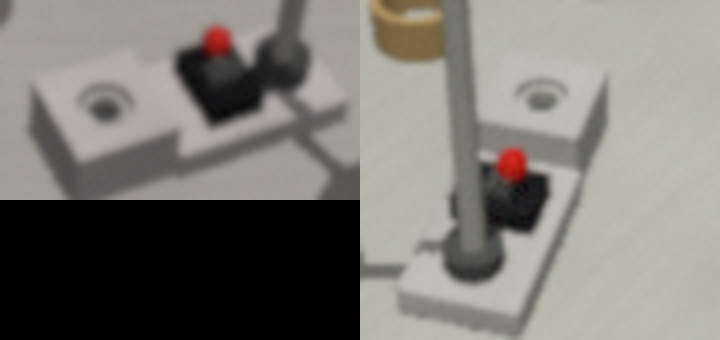

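The longer black bar is nearer the scene camera, at scene (208,240) and side (302,202). It also has the thicker shaft, so it is the fitting key. Next I'll measure it.

```bash
python3 - <<'E'
from h import *
s=load('scene0.png'); d=load('side0.png')
# bar ends, from crop1 (scale 5): scene left (108,245) right (280,212); side: near (495,135)-400, far(530,72)
L=(170+108/5,195+245/5); Rr=(170+280/5,195+212/5)
n=(280+97/5,180+133/5); f=(280+133/5,180+75/5)
for z in (.149,.155):
    for nm,c,p in(('scL',s,L),('scR',s,Rr),('sdn',d,n),('sdf',d,f)): print(z,nm,plane(c,*p,z).round(4))
print(tri(s,L,d,f),tri(s,Rr,d,n))
# boss top corners scene crop2 scale4
for p in((33,85),(130,52),(178,128),(75,160),(105,105)): print('boss',plane(s,285+p[0]/4,230+p[1]/4,.062).round(4))
for p in((490-360,58),(605-360,70),(580-360,135),(541-360,95)): print('boss side',plane(d,205+p[0]/4,240+p[1]/4,.062).round(4))
print('recess tri',tri(s,(285+105/4,230+100/4),d,(205+181/4,240+95/4)))
# rack plate top corners in side crop
for p in((442-400,100),(785-400,180),(765-400,215),(422-400,150)): print('rack',plane(d,280+p[0]/5,180+p[1]/5,.115).round(4))
print('post',tri(s,(369,174),d,(228,218)))
E
```

```text
Traceback (most recent call last):
  File "h.py", line 18, in plane
    o,k=ray(d,u,v); return o+k*(z-o[2])/k[2]
                                        ~^^^
IndexError: invalid index to scalar variable.
```

```bash
python3 - <<'E'
t=open('h.py').read()
t=t.replace("    return d\ndef ray","    if d['rotation'].ndim==1: d['rotation']=R.from_rotvec(d['rotation']).as_matrix()\n    return d\ndef ray")
open('h.py','w').write(t)
E
python3 - <<'E'
from h import *
s=load('scene0.png'); d=load('side0.png')
print(np.load('pics/scene0.png.npz')['rotation'])
L=(170+108/5,195+245/5); Rr=(170+280/5,195+212/5)
n=(280+97/5,180+133/5); f=(280+133/5,180+75/5)
for z in (.149,.155):
    for nm,c,p in(('scL',s,L),('scR',s,Rr),('sdn',d,n),('sdf',d,f)): print(z,nm,plane(c,*p,z).round(4))
print(tri(s,L,d,f),tri(s,Rr,d,n))
for p in((33,85),(130,52),(178,128),(75,160),(105,105)): print('boss',plane(s,285+p[0]/4,230+p[1]/4,.062).round(4))
for p in((490-360,58),(605-360,70),(580-360,135),(541-360,95)): print('boss side',plane(d,205+p[0]/4,240+p[1]/4,.062).round(4))
print('recess tri',tri(s,(285+105/4,230+100/4),d,(205+181/4,240+95/4)))
for p in((442-400,100),(785-400,180),(765-400,215),(422-400,150)): print('rack',plane(d,280+p[0]/5,180+p[1]/5,.115).round(4))
print('post',tri(s,(369,174),d,(228,218)))
E
```

```text
[-1.77090533 -1.73877284  0.69225046]
0.149 scL [ 0.5743 -0.2751  0.149 ]
0.149 scR [ 0.5486 -0.1734  0.149 ]
0.149 sdn [ 0.5436 -0.1868  0.149 ]
0.149 sdf [ 0.5686 -0.2725  0.149 ]
0.155 scL [ 0.5795 -0.2738  0.155 ]
0.155 scR [ 0.554  -0.1727  0.155 ]
0.155 sdn [ 0.5385 -0.1789  0.155 ]
0.155 sdf [ 0.5633 -0.264   0.155 ]
(array([ 0.57124556, -0.2761605 ,  0.14596036]), [np.float64(0.000467338782757638), np.float64(0.00046733878275763354)]) (array([ 0.54348289, -0.17794175,  0.14949837]), [np.float64(0.0059367952459934165), np.float64(0.005936795245993445)])
boss [0.533  0.0365 0.062 ]
boss [0.4985 0.118  0.062 ]
boss [0.5783 0.1496 0.062 ]
boss [0.6091 0.0659 0.062 ]
boss [0.5543 0.0933 0.062 ]
boss side [0.6136 0.0825 0.062 ]
boss side [0.5252 0.0347 0.062 ]
boss side [0.4906 0.1111 0.062 ]
boss side [0.5475 0.0927 0.062 ]
recess tri (array([0.54810907, 0.09315944, 0.06148049]), [np.float64(0.0008088910813935377), np.float64(0.0008088910813936159)])
rack [ 0.6342 -0.2449  0.115 ]
rack [ 0.3665 -0.3091  0.115 ]
rack [ 0.3567 -0.2594  0.115 ]
rack [ 0.6041 -0.1769  0.115 ]
post (array([0.48808307, 0.24287242, 0.35180505]), [np.float64(0.00208265287524979), np.float64(0.002082652875249912)])
```

```bash
cat >> h.py <<'E'
def yaw(Rm): return np.degrees(np.arctan2(Rm[1,0],Rm[0,0]))
def plan(target,yaw_t,n,start=None):
    """work out rows from measured pose to target (tool kept down), yaw of tool x in deg"""
    o=r.get_obs() if start is None else start
    Rm=R.from_rotvec(o['orientation']).as_matrix(); p=np.array(o['tcp_pos'])
    dy=(yaw_t-yaw(Rm)+180)%360-180
    y=yaw(Rm); rows=[]
    for i in range(n):
        want=o['tcp_pos']+(np.array(target)-o['tcp_pos'])*(i+1)/n
        M=np.array([[np.cos(np.radians(y)),np.sin(np.radians(y)),0],[np.sin(np.radians(y)),-np.cos(np.radians(y)),0],[0,0,-1.]])
        s=(M.T@(want-p)).round(3); p=p+M@s
        t=round(-dy/n/5,2); y=y-5*t
        rows.append([s.tolist(),[0,0,t]])
    print('end',p.round(4),round(y,2)); print(rows)
def st():
    o=r.get_obs(); Rm=R.from_rotvec(o['orientation']).as_matrix()
    print('t',round(o['clock'],2),'tcp',np.round(o['tcp_pos'],4),'yaw',round(yaw(Rm),2),'ztool',Rm[:,2].round(4),'F',np.round(o['contact_force'],2),'M',np.round(o['moment'],2),'w',round(o['grip_width'],4),'q',np.round(o['joints'],2))
E
python3 - <<'E'
from h import *
plan([0.558,-0.226,0.27],14.5,19)
E
```

```text
end [ 0.5582 -0.2259  0.2695] 14.3
[[[-0.016, -0.025, -0.002], [0, 0, np.float64(-0.94)]], [[-0.015, -0.027, -0.002], [0, 0, np.float64(-0.94)]], [[-0.012, -0.027, -0.002], [0, 0, np.float64(-0.94)]], [[-0.009, -0.029, -0.002], [0, 0, np.float64(-0.94)]], [[-0.008, -0.029, -0.002], [0, 0, np.float64(-0.94)]], [[-0.005, -0.03, -0.002], [0, 0, np.float64(-0.94)]], [[-0.002, -0.03, -0.003], [0, 0, np.float64(-0.94)]], [[-0.0, -0.03, -0.002], [0, 0, np.float64(-0.94)]], [[0.002, -0.03, -0.002], [0, 0, np.float64(-0.94)]], [[0.005, -0.03, -0.002], [0, 0, np.float64(-0.94)]], [[0.007, -0.029, -0.002], [0, 0, np.float64(-0.94)]], [[0.01, -0.029, -0.002], [0, 0, np.float64(-0.94)]], [[0.012, -0.027, -0.002], [0, 0, np.float64(-0.94)]], [[0.014, -0.027, -0.002], [0, 0, np.float64(-0.94)]], [[0.017, -0.025, -0.002], [0, 0, np.float64(-0.94)]], [[0.018, -0.024, -0.002], [0, 0, np.float64(-0.94)]], [[0.02, -0.023, -0.002], [0, 0, np.float64(-0.94)]], [[0.022, -0.02, -0.002], [0, 0, np.float64(-0.94)]], [[0.024, -0.019, -0.002], [0, 0, np.float64(-0.94)]]]
```

send_rows(
  series=[
    [[-0.016,-0.025,-0.002],[0,0,-0.94]],
    [[-0.015,-0.027,-0.002],[0,0,-0.94]],
    [[-0.012,-0.027,-0.002],[0,0,-0.94]],
    [[-0.009,-0.029,-0.002],[0,0,-0.94]],
    [[-0.008,-0.029,-0.002],[0,0,-0.94]],
    [[-0.005,-0.03,-0.002],[0,0,-0.94]],
    [[-0.002,-0.03,-0.003],[0,0,-0.94]],
    [[0,-0.03,-0.002],[0,0,-0.94]],
    [[0.002,-0.03,-0.002],[0,0,-0.94]],
    [[0.005,-0.03,-0.002],[0,0,-0.94]],
    [[0.007,-0.029,-0.002],[0,0,-0.94]],
    [[0.01,-0.029,-0.002],[0,0,-0.94]],
    [[0.012,-0.027,-0.002],[0,0,-0.94]],
    [[0.014,-0.027,-0.002],[0,0,-0.94]],
    [[0.017,-0.025,-0.002],[0,0,-0.94]],
    [[0.018,-0.024,-0.002],[0,0,-0.94]],
    [[0.02,-0.023,-0.002],[0,0,-0.94]],
    [[0.022,-0.02,-0.002],[0,0,-0.94]],
    [[0.024,-0.019,-0.002],[0,0,-0.94]],
    [[0,0,0],[0,0,0]],
  ],
  fingers=0,
)

```text
clock: 2.65
tcp_pos: [0.5606, -0.2228, 0.2705]
orientation: [-3.114, -0.402, -0.002]
contact_force: [-0.2, -0.7, -0.7]
grip_width: 0.0856
```

```bash
python3 - <<'E'
from h import *
st(); save('wrist','w1.png'); print(load('w1.png')['T_tool_cam'].round(3)); st()
E
```

```text
t 2.65 tcp [ 0.5606 -0.2228  0.2705] yaw 14.72 ztool [ 0.0013  0.0015 -1.    ] F [-0.21 -0.73 -0.66] M [-0.01  0.07  0.05] w 0.0856 q [ 0.65  0.37 -0.49  1.66  0.18  1.16  0.37]
[[ 1.    -0.     0.     0.002]
 [ 0.     0.955  0.298 -0.076]
 [-0.    -0.298  0.955 -0.142]
 [ 0.     0.     0.     1.   ]]
t 2.7 tcp [ 0.5594 -0.2248  0.2702] yaw 14.5 ztool [ 1.e-04  5.e-04 -1.e+00] F [-0.09 -0.08  0.7 ] M [-0.   -0.   -0.02] w 0.0853 q [ 0.65  0.37 -0.48  1.66  0.18  1.16  0.37]
```

View pics/w1.png

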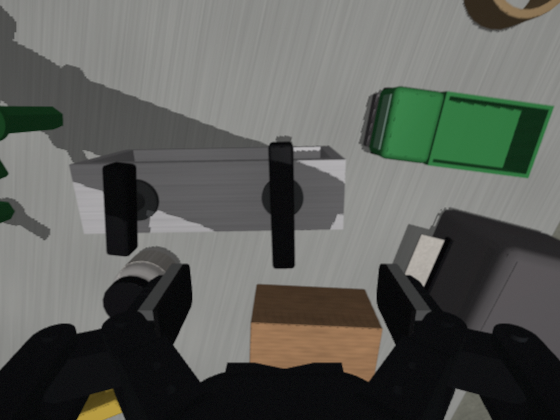

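```bash
python3 - <<'E'
from h import *
st(); save('wrist','w2.png'); st(); d=load('w2.png')
im=d['frame'].astype(int); m=(im.max(2)<40).astype(np.uint8); m=m[130:280,255:315]
n,l,s,c=cv2.connectedComponentsWithStats(m); i=1+np.argmax(s[1:,4]); print(s[i],c[i])
cn,_=cv2.findContours((l==i).astype(np.uint8),0,1); q=max(cn,key=cv2.contourArea)
rc=cv2.minAreaRect(q); print(rc)
bx=cv2.boxPoints(rc)+[255,130]; print(bx)
for z in(.16,): 
  P=np.array([plane(d,*b,z) for b in bx]); print(P.round(4),P.mean(0).round(4))
# ends of top face by hand
a=plane(d,281,143,.16);b=plane(d,284,266,.16); print(a,b,(a+b)/2,np.degrees(np.arctan2(*(a-b)[[1,0]])),np.linalg.norm((a-b)[:2]))
cv2.imwrite('pics/w2c.png',cv2.resize(d['frame'][120:290,210:360,::-1],None,fx=3.5,fy=3.5,interpolation=cv2.INTER_CUBIC))
E
```

```text
t 2.7 tcp [ 0.5594 -0.2248  0.2702] yaw 14.5 ztool [ 1.e-04  5.e-04 -1.e+00] F [-0.09 -0.08  0.7 ] M [-0.   -0.   -0.02] w 0.0853 q [ 0.65  0.37 -0.48  1.66  0.18  1.16  0.37]
t 2.75 tcp [ 0.5585 -0.2262  0.2701] yaw 14.36 ztool [-6.e-04 -2.e-04 -1.e+00] F [-0.28 -0.93  0.05] M [-0.02  0.02  0.03] w 0.0855 q [ 0.65  0.37 -0.48  1.66  0.18  1.16  0.37]
[  10   10   40  126 3245] [29.2779661  70.48813559]
((29.5, 72.5), (125.0, 39.0), 90.0)
[[265. 140.]
 [304. 140.]
 [304. 265.]
 [265. 265.]]
[[ 0.5337 -0.178   0.16  ]
 [ 0.5632 -0.1704  0.16  ]
 [ 0.5922 -0.2746  0.16  ]
 [ 0.559  -0.2832  0.16  ]] [ 0.562  -0.2266  0.16  ]
[ 0.54636997 -0.17712105  0.16      ] [ 0.57540164 -0.27997648  0.16      ] [ 0.5608858  -0.22854876  0.16      ] 105.76209270474592 0.10687412262029512
```

View pics/w2c.png

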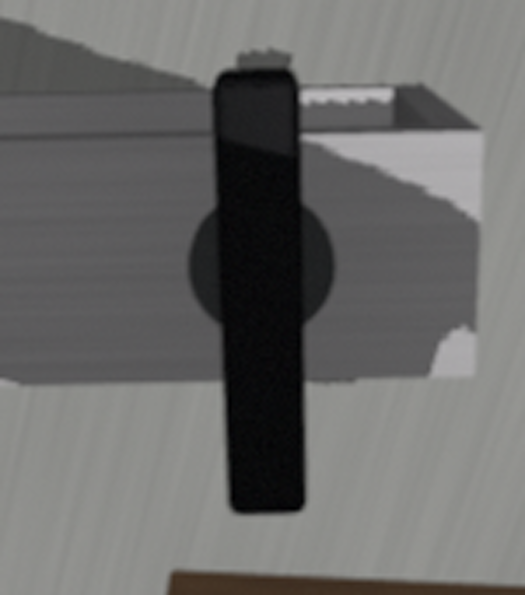

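```bash
python3 - <<'E'
from h import *
d=load('w2.png')
f=lambda u,v:(210+u/3.5,120+v/3.5)
e1=plane(d,*f(267,511),.16); e2=plane(d,*f(256,72),.138)
print(e1,e2,(e1+e2)/2,np.linalg.norm((e1-e2)[:2]),np.degrees(np.arctan2(*(e2-e1)[[1,0]])))
print('collar',plane(d,*f(262,265),.121), np.linalg.norm(plane(d,*f(190,265),.121)-plane(d,*f(335,265),.121)))
# bar axis lines: bottom part centre at z .16 vs upper part below shade
for a,b,v in((231,305,480),(224,302,300),(217,299,160)): print(v,plane(d,*f(a,v),.16),plane(d,*f(b,v),.16))
E
```

```text
[ 0.5773517  -0.27947274  0.16      ] [ 0.54801979 -0.17697211  0.138     ] [ 0.56268575 -0.22822243  0.149     ] 0.1066149210919687 105.9691763667329
collar [ 0.56281581 -0.22796675  0.121     ] 0.03927726261017487
480 [ 0.56648566 -0.27340154  0.16      ] [ 0.58435969 -0.26878396  0.16      ]
300 [ 0.55345314 -0.22824984  0.16      ] [ 0.57134744 -0.2236248   0.16      ]
160 [ 0.54384351 -0.19623552  0.16      ] [ 0.56194845 -0.19155444  0.16      ]
```

```bash
python3 - <<'E'
from h import *
st(); plan([0.5627,-0.228,0.130],16.2,9)
E
```

```text
t 2.75 tcp [ 0.5585 -0.2262  0.2701] yaw 14.36 ztool [-6.e-04 -2.e-04 -1.e+00] F [-0.28 -0.93  0.05] M [-0.02  0.02  0.03] w 0.0855 q [ 0.65  0.37 -0.48  1.66  0.18  1.16  0.37]
end [ 0.5631 -0.228   0.1301] 16.16
[[[0.0, 0.0, 0.016], [0, 0, np.float64(-0.04)]], [[0.001, 0.001, 0.015], [0, 0, np.float64(-0.04)]], [[0.0, -0.0, 0.016], [0, 0, np.float64(-0.04)]], [[0.001, 0.0, 0.015], [0, 0, np.float64(-0.04)]], [[0.0, 0.001, 0.016], [0, 0, np.float64(-0.04)]], [[0.0, -0.0, 0.015], [0, 0, np.float64(-0.04)]], [[0.001, 0.0, 0.016], [0, 0, np.float64(-0.04)]], [[0.0, 0.001, 0.016], [0, 0, np.float64(-0.04)]], [[0.001, -0.0, 0.015], [0, 0, np.float64(-0.04)]]]
```

send_rows(
  series=[
    [[0.002,0.001,0.01],[0,0,-0.19]],
    [[0.002,0.001,0.016],[0,0,-0.19]],
    [[0,0,0.018],[0,0,0]],
    [[0,0,0.018],[0,0,0]],
    [[0,0,0.018],[0,0,0]],
    [[0,0,0.018],[0,0,0]],
    [[0,0,0.018],[0,0,0]],
    [[0,0,0.014],[0,0,0]],
    [[0,0,0.01],[0,0,0]],
    [[0,0,0],[0,0,0]],
  ],
)

```text
clock: 4.0
tcp_pos: [0.5623, -0.2271, 0.1296]
orientation: [-3.11, -0.443, 0.002]
contact_force: [-0.0, 0.3, 0.6]
grip_width: 0.0852
```

```bash
python3 - <<'E'
from h import *
st(); save('wrist','w3.png'); st()
E
```

```text
t 4.0 tcp [ 0.5623 -0.2271  0.1296] yaw 16.21 ztool [-1.1e-03  4.0e-04 -1.0e+00] F [-0.04  0.34  0.65] M [-0.01 -0.04  0.04] w 0.0852 q [ 0.62  0.52 -0.45  1.79  0.28  0.9   0.33]
t 4.05 tcp [ 0.5628 -0.2272  0.1303] yaw 16.21 ztool [ 0.  0. -1.] F [-0.16  0.44  0.19] M [-0.02 -0.    0.  ] w 0.0852 q [ 0.62  0.52 -0.45  1.79  0.28  0.9   0.33]
```

View pics/w3.png

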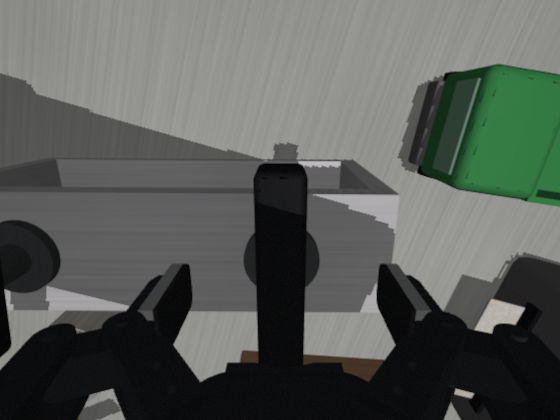

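The bar (u≈280) sits between the pads (u≈172 and 395), with the collar below it. Closing now.

send_rows(
  series=[
    [[0,0,0],[0,0,0]],
    [[0,0,0],[0,0,0]],
    [[0,0,0],[0,0,0]],
    [[0,0,0],[0,0,0]],
    [[0,0,0],[0,0,0]],
    [[0,0,0],[0,0,0]],
  ],
  fingers=255,
  grip_force=80,
)

```text
clock: 4.8
tcp_pos: [0.5624, -0.2275, 0.1307]
orientation: [3.11, 0.442, -0.001]
contact_force: [-3.1, 0.3, 6.0]
grip_width: 0.0188
```

```bash
python3 - <<'E'
from h import *
st()
E
```

```text
t 4.8 tcp [ 0.5624 -0.2275  0.1307] yaw 16.19 ztool [-3.e-04 -4.e-04 -1.e+00] F [-3.08  0.28  5.99] M [-0.01  0.62  0.05] w 0.0188 q [ 0.62  0.52 -0.45  1.79  0.28  0.9   0.33]
```

```bash
python3 - <<'E'
from h import *
s=load('scene0.png')
print('mug',plane(s,277,212,.092),'truck',plane(s,242,290,.07))
o=r.get_obs();o=dict(o);o['tcp_pos']=np.array([.5624,-.2275,.26]); plan([.567,.025,.26],16.2,8,o)
E
```

```text
mug [ 0.3836423  -0.01348942  0.092     ] truck [ 0.68757725 -0.12313375  0.07      ]
end [0.5672 0.0249 0.26  ] 16.19
[[[0.009, -0.03, 0.0], [0, 0, np.float64(-0.0)]], [[0.01, -0.03, 0.0], [0, 0, np.float64(-0.0)]], [[0.009, -0.03, 0.0], [0, 0, np.float64(-0.0)]], [[0.009, -0.031, 0.0], [0, 0, np.float64(-0.0)]], [[0.01, -0.03, 0.0], [0, 0, np.float64(-0.0)]], [[0.009, -0.03, 0.0], [0, 0, np.float64(-0.0)]], [[0.009, -0.03, 0.0], [0, 0, np.float64(-0.0)]], [[0.01, -0.03, 0.0], [0, 0, np.float64(-0.0)]]]
```

send_rows(
  series=[
    [[0,0,-0.004],[0,0,0]],
    [[0,0,-0.008],[0,0,0]],
    [[0,0,-0.012],[0,0,0]],
    [[0,0,-0.018],[0,0,0]],
    [[0,0,-0.02],[0,0,0]],
    [[0,0,-0.02],[0,0,0]],
    [[0,0,-0.02],[0,0,0]],
    [[0,0,-0.018],[0,0,0]],
    [[0,0,-0.01],[0,0,0]],
    [[0,0,0],[0,0,0]],
  ],
)

```text
clock: 6.05
tcp_pos: [0.563, -0.2273, 0.2611]
orientation: [3.11, 0.442, 0.002]
contact_force: [-0.9, 0.1, -4.1]
grip_width: 0.0188
```

```bash
python3 - <<'E'
from h import *
st(); save('wrist','w4.png');st()
E
```

```text
t 6.05 tcp [ 0.563  -0.2273  0.2611] yaw 16.19 ztool [ 1.3e-03 -5.0e-04 -1.0e+00] F [-0.95  0.13 -4.07] M [-0.01  0.03 -0.03] w 0.0188 q [ 0.65  0.38 -0.49  1.67  0.19  1.14  0.4 ]
t 6.1 tcp [ 0.5625 -0.2273  0.2602] yaw 16.2 ztool [-2.e-04 -1.e-04 -1.e+00] F [-0.06 -0.45 -4.77] M [0.02 0.03 0.02] w 0.019 q [ 0.65  0.38 -0.49  1.67  0.19  1.14  0.4 ]
```

View pics/w4.png

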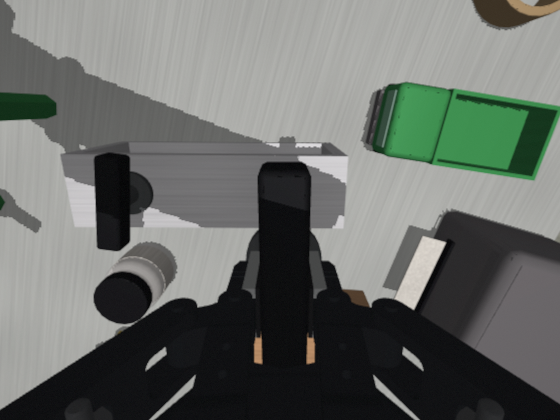

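The key is out of the rack with its 4 N weight on the wrist, and the small key is still in place. Moving beside the lamp so the camera looks down on the socket.

send_rows(
  series=[
    [[0.005,-0.015,0],[0,0,0]],
    [[0.01,-0.03,0],[0,0,0]],
    [[0.01,-0.03,0],[0,0,0]],
    [[0.009,-0.031,0],[0,0,0]],
    [[0.01,-0.03,0],[0,0,0]],
    [[0.009,-0.03,0],[0,0,0]],
    [[0.009,-0.03,0.01],[0,0,0]],
    [[0.009,-0.03,0.02],[0,0,0]],
    [[0.005,-0.015,0.02],[0,0,0]],
    [[0,0,0.01],[0,0,0]],
    [[0,0,0],[0,0,0]],
    [[0,0,0],[0,0,0]],
  ],
)

```text
clock: 7.6
tcp_pos: [0.5689, 0.0244, 0.2009]
orientation: [3.11, 0.44, 0.001]
contact_force: [0.2, -0.5, -4.3]
grip_width: 0.0185
```

```bash
python3 - <<'E'
from h import *
st(); f=save('wrist','w5.png');st()
E
```

```text
t 7.6 tcp [0.5689 0.0244 0.2009] yaw 16.1 ztool [ 8.e-04 -3.e-04 -1.e+00] F [ 0.15 -0.45 -4.32] M [-0.03 -0.02 -0.04] w 0.0185 q [ 0.3   0.39 -0.58  1.81  0.25  1.01 -0.09]
t 7.65 tcp [0.569  0.0245 0.2011] yaw 16.11 ztool [ 1.3e-03 -3.0e-04 -1.0e+00] F [-0.13 -0.2  -3.9 ] M [-0.04 -0.06 -0.02] w 0.0187 q [ 0.3   0.39 -0.58  1.81  0.25  1.01 -0.09]
```

View pics/w5.png

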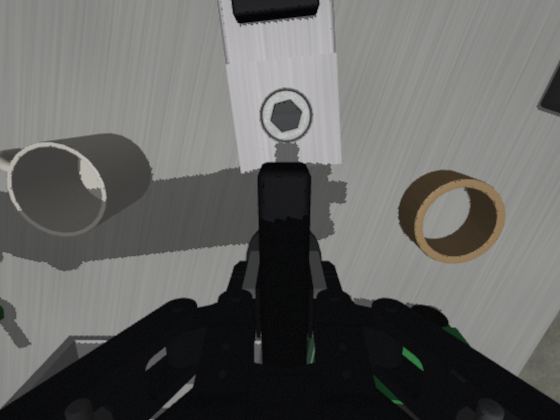

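```bash
python3 - <<'E'
from h import *
d=load('w5.png')
c=d['frame'][80:150,250:325]; cv2.imwrite('pics/w5c.png',cv2.resize(c[:,:,::-1],None,fx=8,fy=8,interpolation=cv2.INTER_CUBIC))
E
```

```text
(no output)
```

View pics/w5c.png

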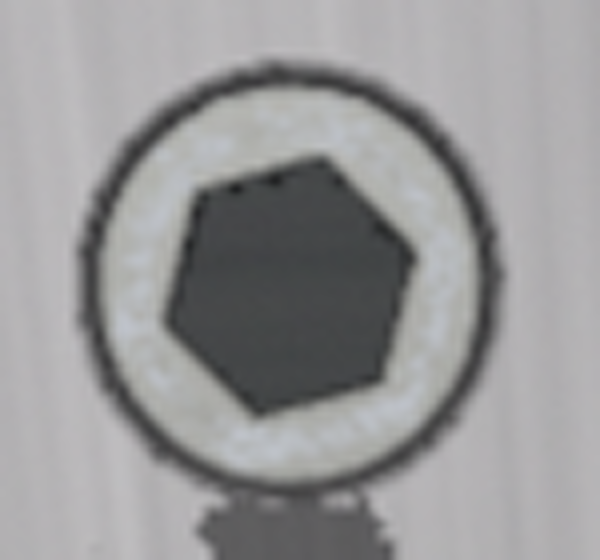

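The wrist crop shows the socket hexagon clearly, with corners at crop (322,155), (415,258), (382,381), (260,415), (165,320) and (203,190). I'll project these onto the rim plane.

```bash
python3 - <<'E'
from h import *
d=load('w5.png')
C=[(322,155),(415,258),(382,381),(260,415),(165,320),(203,190)]
f=lambda u,v:(250+(u+.5)/8-.5,80+(v+.5)/8-.5)
P=np.array([plane(d,*f(*c),.054) for c in C]); c=P.mean(0); print('hex c',c, 'rad',np.linalg.norm(P-c,axis=1).round(4))
a=np.degrees(np.arctan2(*(P-c)[:,[1,0]].T)); print(a.round(1)); 
z=np.exp(1j*np.radians(a)*6).mean(); print('corner angle mod60',np.degrees(np.angle(z))/6,abs(z))
# ring: mask fit of the grey ring edge
im=d['frame'][80:150,250:325].astype(float).mean(2)
ct=[]
cen=np.array([ (290-.5)/8, (280)/8])
for t in np.radians(range(0,360,6)):
    if 60<np.degrees(t)<120: continue
    rr=np.arange(20,30,.25); xs=cen[0]+rr*np.cos(t); ys=cen[1]+rr*np.sin(t)
    v=cv2.remap(im.astype(np.float32),xs.astype(np.float32)[None],ys.astype(np.float32)[None],cv2.INTER_LINEAR)[0]
    k=v.argmin(); ct.append((xs[k],ys[k]))
e=cv2.fitEllipse(np.array(ct,np.float32)); print(e); print('ring centre',[plane(d,250+e[0][0],80+e[0][1],z) for z in(.054,.062)])
E
```

```text
hex c [0.55309023 0.09168683 0.054     ] rad [0.0141 0.0138 0.0141 0.014  0.0142 0.0139]
[  92.6   29.   -28.6  -88.1 -150.   149.4]
corner angle mod60 -29.26473991513942 0.9902512857920521
((35.68013381958008, 35.063194274902344), (49.71299362182617, 51.678524017333984), 179.9365997314453)
ring centre [array([0.55275164, 0.09197163, 0.054     ]), array([0.55265316, 0.09212997, 0.062     ])]
```

```bash
python3 - <<'E'
from h import *
plan([.5525,.0924,.185],30.7,5)
E
```

```text
end [0.5525 0.0923 0.1851] 30.61
[[[0.001, -0.014, 0.003], [0, 0, np.float64(-0.58)]], [[0.001, -0.014, 0.003], [0, 0, np.float64(-0.58)]], [[0.002, -0.014, 0.004], [0, 0, np.float64(-0.58)]], [[0.003, -0.013, 0.003], [0, 0, np.float64(-0.58)]], [[0.003, -0.014, 0.003], [0, 0, np.float64(-0.58)]]]
```

send_rows(
  series=[
    [[0.001,-0.014,0.003],[0,0,-0.58]],
    [[0.001,-0.014,0.003],[0,0,-0.58]],
    [[0.002,-0.014,0.004],[0,0,-0.58]],
    [[0.003,-0.013,0.003],[0,0,-0.58]],
    [[0.003,-0.014,0.003],[0,0,-0.58]],
    [[0,0,0],[0,0,0]],
    [[0,0,0],[0,0,0]],
  ],
)

```text
clock: 8.52
tcp_pos: [0.552, 0.0927, 0.1843]
orientation: [3.029, 0.83, -0.0]
contact_force: [0.2, 0.0, -3.4]
grip_width: 0.0187
```

```bash
python3 - <<'E'
from h import *
st(); f=save('wrist','w6.png');save('scene','s6.png');save('side','d6.png');st()
a=cv2.imread('pics/s6.png')[190:290,260:360];b=cv2.imread('pics/d6.png')[190:290,190:290]
cv2.imwrite('pics/c6.png',np.hstack([cv2.resize(x,None,fx=4,fy=4,interpolation=cv2.INTER_CUBIC) for x in(a,b)]))
E
```

```text
t 8.53 tcp [0.552  0.0927 0.1843] yaw 30.66 ztool [ 1.e-04 -5.e-04 -1.e+00] F [ 0.2   0.02 -3.38] M [-0.04 -0.01 -0.01] w 0.0187 q [ 0.23  0.41 -0.64  1.85  0.3   0.98 -0.  ]
t 8.68 tcp [0.5521 0.0924 0.1844] yaw 30.62 ztool [ 3.e-04 -4.e-04 -1.e+00] F [-0.26  0.33 -3.65] M [-0.03 -0.05 -0.02] w 0.0191 q [ 0.23  0.41 -0.64  1.85  0.3   0.98 -0.  ]
```

View pics/c6.png

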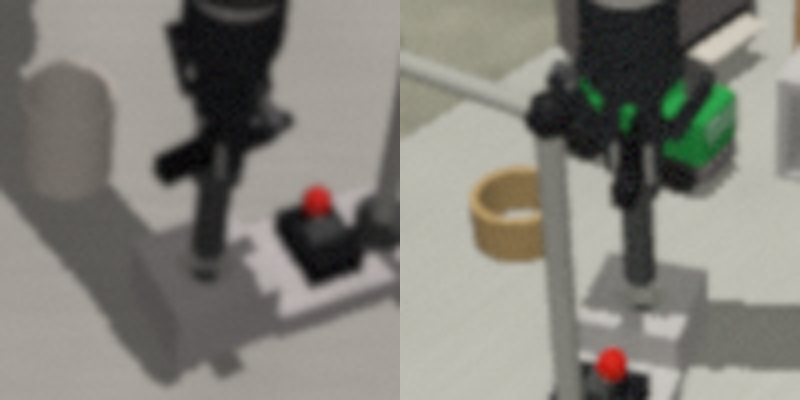

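View pics/w6.png

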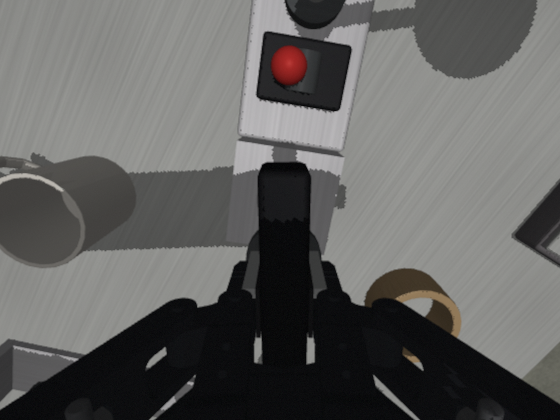

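```bash
python3 - <<'E'
from h import *
s=load('s6.png');d=load('d6.png')
print(tri(s,(260+205/4,190+274/4),d,(190+(641-400)/4,190+303/4)))
print(tri(load('scene0.png'),(285+105/4,230+100/4),load('side0.png'),(205+181/4,240+95/4))[0],'recess (bd)')
print(plane(s,260+205/4,190+274/4,.074),plane(d,190+241/4,190+303/4,.074))
E
```

```text
(array([0.55135889, 0.09230022, 0.04931457]), [np.float64(0.002557199075704969), np.float64(0.0025571990757050217)])
[0.54810907 0.09315944 0.06148049] recess (bd)
[0.57321572 0.09116379 0.074     ] [0.5317881  0.11077385 0.074     ]
```

```bash
python3 - <<'E'
from h import *
s=load('s6.png');d=load('d6.png')
for z in(.044,.054,.062,.068,.074,.08,.169,.175,.203): print(z,(proj(s,[.5528,.092,z])-[260,190])*4,(proj(d,[.5528,.092,z])-[190,190])*4+[400,0])
y=np.radians(30.6); k=np.array([np.sin(y),-np.cos(y),0])
for e in(-.055,.055): print(e,(proj(s,np.array([.5528,.092,.203])+e*k)-[260,190])*4,(proj(d,np.array([.5528,.092,.203])+e*k)-[190,190])*4+[400,0])
E
```

```text
0.044 [201.72463043 277.70705587] [637.38746151 308.27618456]
0.054 [202.53955831 269.87300029] [637.02400274 299.26418821]
0.062 [203.19721453 263.55082685] [636.73106496 292.00076707]
0.068 [203.69382888 258.77677933] [636.51008273 286.52149053]
0.074 [204.19336198 253.97467325] [636.28799514 281.01480681]
0.08 [204.69583965 249.14426052] [636.0647939  275.48050975]
0.169 [212.51297982 173.9966158 ] [632.61746486 190.00364397]
0.175 [213.06577467 168.68249451] [632.37545323 184.00294143]
0.203 [215.69133947 143.4424443 ] [631.22915006 155.5802406 ]
-0.055 [275.12084053 116.10700224] [618.77417269 197.58899836]
0.055 [154.37692904 171.64487717] [642.81706849 116.49594173]
```

The dark end of the shaft is near scene crop (205,258) and side crop (638,283). That matches the tip at z≈0.074 over the screw axis. Descending gently.

send_rows(
  series=[
    [[0,0,0.005],[0,0,0]],
    [[0,0,0.006],[0,0,0]],
    [[0,0,0.005],[0,0,0]],
    [[0,0,0.004],[0,0,0]],
    [[0,0,0.002],[0,0,0]],
    [[0,0,0],[0,0,0]],
  ],
)

```text
clock: 9.43
tcp_pos: [0.5518, 0.0932, 0.1622]
orientation: [-3.03, -0.832, 0.0]
contact_force: [-0.1, 0.1, -3.9]
grip_width: 0.0189
```

```bash
python3 - <<'E'
from h import *
st()
E
```

```text
t 9.43 tcp [0.5518 0.0932 0.1622] yaw 30.7 ztool [-2.e-04 -0.e+00 -1.e+00] F [-0.09  0.08 -3.91] M [ 0.01 -0.01  0.  ] w 0.0189 q [ 0.22  0.44 -0.63  1.87  0.32  0.94 -0.02]
```

send_rows(
  series=[
    [[0,0,0.002],[0,0,0]],
    [[0,0,0.001],[0,0,0]],
    [[0,0,0],[0,0,0]],
  ],
)

```text
clock: 9.8
tcp_pos: [0.5518, 0.0932, 0.1593]
orientation: [3.029, 0.832, -0.0]
contact_force: [-0.8, -0.2, -2.9]
grip_width: 0.0187
```

```bash
python3 - <<'E'
from h import *
st()
E
```

```text
t 9.8 tcp [0.5518 0.0932 0.1593] yaw 30.7 ztool [-0.e+00 -1.e-04 -1.e+00] F [-0.85 -0.24 -2.87] M [-0.    0.02 -0.02] w 0.0187 q [ 0.22  0.44 -0.63  1.87  0.32  0.93 -0.03]
```

send_rows(
  series=[
    [[0,0,0.0015],[0,0,0]],
    [[0,0,0],[0,0,0]],
    [[0,0,0],[0,0,0]],
  ],
)

```text
clock: 10.18
tcp_pos: [0.5518, 0.0931, 0.1578]
orientation: [3.029, 0.831, -0.0]
contact_force: [-0.6, -0.0, -3.9]
grip_width: 0.0188
```

```bash
python3 - <<'E'
from h import *
st()
E
```

```text
t 10.18 tcp [0.5518 0.0931 0.1578] yaw 30.69 ztool [-0.e+00 -1.e-04 -1.e+00] F [-0.58 -0.04 -3.87] M [-0.1  -0.03  0.  ] w 0.0188 q [ 0.22  0.45 -0.63  1.87  0.32  0.93 -0.03]
```

send_rows(
  series=[
    [[0,0,0.0015],[0,0,0]],
    [[0,0,0],[0,0,0]],
    [[0,0,0],[0,0,0]],
  ],
)

```text
clock: 10.55
tcp_pos: [0.5518, 0.0931, 0.1562]
orientation: [3.029, 0.831, -0.0]
contact_force: [0.1, -1.8, -4.0]
grip_width: 0.0185
```

```bash
python3 - <<'E'
from h import *
st()
E
```

```text
t 10.55 tcp [0.5518 0.0931 0.1562] yaw 30.69 ztool [-1.e-04 -1.e-04 -1.e+00] F [ 0.13 -1.81 -3.98] M [-0.14 -0.05  0.03] w 0.0185 q [ 0.22  0.45 -0.63  1.87  0.32  0.93 -0.03]
```

The tip is past the 8 mm stop with no axial force, so the hexagon is entering. The small side force agrees with a 0.5–1 mm shift along tool +y.

send_rows(
  series=[
    [[0,0.0006,0.001],[0,0,0]],
    [[0,0,0.001],[0,0,0]],
    [[0,0,0],[0,0,0]],
  ],
)

```text
clock: 10.92
tcp_pos: [0.5521, 0.0928, 0.1542]
orientation: [-3.029, -0.832, 0.0]
contact_force: [0.1, -1.2, -4.1]
grip_width: 0.0188
```

```bash
python3 - <<'E'
from h import *
st()
E
```

```text
t 10.93 tcp [0.5521 0.0928 0.1542] yaw 30.7 ztool [-1.e-04  2.e-04 -1.e+00] F [ 0.05 -1.17 -4.09] M [ 0.03  0.02 -0.03] w 0.0188 q [ 0.22  0.45 -0.63  1.87  0.33  0.92 -0.03]
```

send_rows(
  series=[
    [[0,0.0003,0.0015],[0,0,0]],
    [[0,0,0.001],[0,0,0]],
    [[0,0,0],[0,0,0]],
    [[0,0,0],[0,0,0]],
  ],
)

```text
clock: 11.42
tcp_pos: [0.5523, 0.0925, 0.1518]
orientation: [-3.029, -0.832, -0.0]
contact_force: [-0.7, -0.1, -3.5]
grip_width: 0.0191
```

```bash
python3 - <<'E'
from h import *
st()
E
```

```text
t 11.43 tcp [0.5523 0.0925 0.1518] yaw 30.7 ztool [ 1.e-04  1.e-04 -1.e+00] F [-0.7  -0.11 -3.53] M [ 0.04 -0.    0.06] w 0.0191 q [ 0.22  0.45 -0.63  1.88  0.33  0.92 -0.03]
```

Now seat it on the floor until a small axial force shows.

send_rows(
  series=[
    [[0,0,0.0008],[0,0,0]],
    [[0,0,0.0006],[0,0,0]],
    [[0,0,0],[0,0,0]],
    [[0,0,0],[0,0,0]],
  ],
)

```text
clock: 11.92
tcp_pos: [0.5524, 0.0925, 0.1506]
orientation: [3.029, 0.832, 0.0]
contact_force: [-1.1, -0.5, -1.5]
grip_width: 0.0187
```

```bash
python3 - <<'E'
from h import *
st()
E
```

```text
t 11.93 tcp [0.5524 0.0925 0.1506] yaw 30.7 ztool [ 2.e-04 -0.e+00 -1.e+00] F [-1.06 -0.46 -1.55] M [-0.02  0.21  0.  ] w 0.0187 q [ 0.22  0.45 -0.63  1.88  0.33  0.91 -0.03]
```

send_rows(
  series=[
    [[0,0,0.0005],[0,0,0]],
    [[0,0,0.0005],[0,0,0]],
    [[0,0,0],[0,0,0]],
  ],
)

```text
clock: 12.3
tcp_pos: [0.5527, 0.0926, 0.1504]
orientation: [3.029, 0.831, 0.001]
contact_force: [-2.2, -0.7, 7.1]
grip_width: 0.0185
```

```bash
python3 - <<'E'
from h import *
st()
E
```

```text
t 12.3 tcp [0.5527 0.0926 0.1504] yaw 30.69 ztool [ 1.e-03 -3.e-04 -1.e+00] F [-2.2 -0.7  7.1] M [-0.28  0.82  0.01] w 0.0185 q [ 0.21  0.45 -0.63  1.88  0.33  0.91 -0.03]
```

The floor stops the key at TCP z≈0.1504, which is the depth expected for fully home, with about 11 N of push. I'll ease off slightly and begin turning clockwise (positive about tool z).

send_rows(
  series=[
    [[0,0,-0.0004],[0,0,0]],
    [[0,0,0],[0,0,0.5]],
    [[0,0,0],[0,0,0.8]],
    [[0,0,0],[0,0,0.8]],
    [[0,0,0],[0,0,0.8]],
    [[0,0,0],[0,0,0.8]],
    [[0,0,0],[0,0,0.8]],
    [[0,0,0],[0,0,0.5]],
    [[0,0,0],[0,0,0]],
  ],
)

```text
clock: 13.42
tcp_pos: [0.5525, 0.0924, 0.1504]
orientation: [3.137, 0.156, 0.001]
contact_force: [-2.6, -1.5, 5.5]
grip_width: 0.019
```

```bash
python3 - <<'E'
from h import *
st()
E
```

```text
t 13.43 tcp [0.5525 0.0924 0.1504] yaw 5.69 ztool [ 6.e-04 -6.e-04 -1.e+00] F [-2.64 -1.54  5.45] M [-0.31  0.71  0.08] w 0.019 q [ 0.14  0.43 -0.53  1.88  0.28  0.9  -0.42]
```

send_rows(
  series=[
    [[0,0,0],[0,0,0.6]],
    [[0,0,0],[0,0,0.8]],
    [[0,0,0],[0,0,0.8]],
    [[0,0,0],[0,0,0.8]],
    [[0,0,0],[0,0,0.6]],
    [[0,0,0],[0,0,0.4]],
    [[0,0,0],[0,0,0]],
  ],
)

```text
clock: 14.3
tcp_pos: [0.5526, 0.0922, 0.1504]
orientation: [3.117, -0.391, 0.002]
contact_force: [-2.1, -1.0, 5.3]
grip_width: 0.0186
```

```bash
python3 - <<'E'
from h import *
st()
E
```

```text
t 14.3 tcp [0.5526 0.0922 0.1504] yaw -14.31 ztool [ 9.e-04 -7.e-04 -1.e+00] F [-2.13 -1.    5.27] M [-0.52  0.56  0.14] w 0.0186 q [ 0.08  0.42 -0.45  1.89  0.23  0.89 -0.74]
```

send_rows(
  series=[
    [[0,0,0],[0,0,0.5]],
    [[0,0,0],[0,0,0.5]],
    [[0,0,0],[0,0,0]],
  ],
)

```text
clock: 14.68
tcp_pos: [0.5527, 0.0921, 0.1505]
orientation: [3.096, -0.527, 0.002]
contact_force: [-1.8, -0.9, 4.4]
grip_width: 0.0185
```

```bash
python3 - <<'E'
from h import *
st()
E
```

```text
t 14.68 tcp [0.5527 0.0921 0.1505] yaw -19.32 ztool [ 9.e-04 -7.e-04 -1.e+00] F [-1.8  -0.9   4.39] M [-0.47  0.55  0.05] w 0.0185 q [ 0.07  0.42 -0.43  1.89  0.22  0.88 -0.81]
```

send_rows(
  series=[
    [[0,0,0],[0,0,0.4]],
    [[0,0,0],[0,0,0.2]],
    [[0,0,0],[0,0,0]],
  ],
)

```text
clock: 15.05
tcp_pos: [0.5527, 0.0921, 0.1504]
orientation: [3.082, -0.607, 0.002]
contact_force: [-1.0, -1.9, 5.4]
grip_width: 0.0185
```

```bash
python3 - <<'E'
from h import *
st()
E
```

```text
t 15.05 tcp [0.5527 0.0921 0.1504] yaw -22.3 ztool [ 9.e-04 -8.e-04 -1.e+00] F [-0.99 -1.9   5.41] M [-0.53  0.5   0.16] w 0.0185 q [ 0.06  0.42 -0.42  1.89  0.22  0.88 -0.86]
```

Turned 53° so far with friction only (~0.15 Nm). Continuing in small steps.

send_rows(
  series=[
    [[0,0,0],[0,0,0.3]],
    [[0,0,0],[0,0,0.2]],
    [[0,0,0],[0,0,0]],
  ],
)

```text
clock: 15.42
tcp_pos: [0.5527, 0.0921, 0.1504]
orientation: [3.068, -0.674, 0.002]
contact_force: [-2.4, -1.9, 5.8]
grip_width: 0.0185
```

```bash
python3 - <<'E'
from h import *
st()
E
```

```text
t 15.43 tcp [0.5527 0.0921 0.1504] yaw -24.8 ztool [ 1.e-03 -8.e-04 -1.e+00] F [-2.4  -1.88  5.8 ] M [-0.62  0.5   0.1 ] w 0.0185 q [ 0.05  0.41 -0.41  1.89  0.21  0.88 -0.9 ]
```

send_rows(
  series=[
    [[0,0,0],[0,0,0.2]],
    [[0,0,0],[0,0,0.2]],
    [[0,0,0],[0,0,0]],
  ],
)

```text
clock: 15.8
tcp_pos: [0.5527, 0.092, 0.1504]
orientation: [3.055, -0.728, 0.002]
contact_force: [-1.6, -1.4, 5.7]
grip_width: 0.0189
```

```bash
python3 - <<'E'
from h import *
st()
E
```

```text
t 15.8 tcp [0.5527 0.092  0.1504] yaw -26.8 ztool [ 1.e-03 -8.e-04 -1.e+00] F [-1.64 -1.45  5.73] M [-0.52  0.51  0.07] w 0.0189 q [ 0.05  0.41 -0.41  1.89  0.21  0.88 -0.93]
```

send_rows(
  series=[
    [[0,0,0],[0,0,0.2]],
    [[0,0,0],[0,0,0.2]],
    [[0,0,0],[0,0,0]],
  ],
)

```text
clock: 16.18
tcp_pos: [0.5527, 0.092, 0.1504]
orientation: [3.042, -0.781, 0.002]
contact_force: [-1.0, -1.5, 5.6]
grip_width: 0.0189
```

```bash
python3 - <<'E'
from h import *
st()
E
```

```text
t 16.18 tcp [0.5527 0.092  0.1504] yaw -28.8 ztool [ 1.e-03 -8.e-04 -1.e+00] F [-0.96 -1.5   5.65] M [-0.61  0.48  0.16] w 0.0189 q [ 0.04  0.41 -0.4   1.89  0.2   0.88 -0.96]
```

send_rows(
  series=[
    [[0,0,0],[0,0,0.2]],
    [[0,0,0],[0,0,0.2]],
    [[0,0,0],[0,0,0]],
  ],
)

```text
clock: 16.55
tcp_pos: [0.5527, 0.092, 0.1505]
orientation: [3.028, -0.834, 0.002]
contact_force: [-2.7, -1.0, 4.6]
grip_width: 0.019
```

```bash
python3 - <<'E'
from h import *
st()
E
```

```text
t 16.55 tcp [0.5527 0.092  0.1505] yaw -30.81 ztool [ 1.e-03 -9.e-04 -1.e+00] F [-2.68 -1.03  4.57] M [-0.63  0.49  0.16] w 0.019 q [ 0.03  0.41 -0.39  1.89  0.2   0.88 -0.99]
```

send_rows(
  series=[
    [[0,0,0],[0,0,0.2]],
    [[0,0,0],[0,0,0.1]],
    [[0,0,0],[0,0,0]],
  ],
)

```text
clock: 16.92
tcp_pos: [0.5527, 0.092, 0.1505]
orientation: [3.017, -0.874, 0.002]
contact_force: [-1.7, -1.9, 4.7]
grip_width: 0.0187
```

```bash
python3 - <<'E'
from h import *
st()
E
```

```text
t 16.93 tcp [0.5527 0.092  0.1505] yaw -32.29 ztool [ 1.e-03 -9.e-04 -1.e+00] F [-1.7  -1.86  4.66] M [-0.6   0.45  0.18] w 0.0187 q [ 0.03  0.41 -0.38  1.89  0.2   0.88 -1.02]
```

send_rows(
  series=[
    [[0,0,0],[0,0,0.2]],
    [[0,0,0],[0,0,0.1]],
    [[0,0,0],[0,0,0]],
  ],
)

```text
clock: 17.3
tcp_pos: [0.5527, 0.0919, 0.1504]
orientation: [3.005, -0.913, 0.002]
contact_force: [-2.2, -3.1, 4.4]
grip_width: 0.0188
```

```bash
python3 - <<'E'
from h import *
st()
E
```

```text
t 17.3 tcp [0.5527 0.0919 0.1504] yaw -33.8 ztool [ 1.e-03 -9.e-04 -1.e+00] F [-2.19 -3.1   4.43] M [-0.59  0.44  0.15] w 0.0188 q [ 0.03  0.41 -0.38  1.89  0.19  0.88 -1.04]
```

send_rows(
  series=[
    [[0,0,0],[0,0,0.2]],
    [[0,0,0],[0,0,0.1]],
    [[0,0,0],[0,0,0]],
  ],
)

```text
clock: 17.68
tcp_pos: [0.5527, 0.0919, 0.1505]
orientation: [2.993, -0.952, 0.002]
contact_force: [-1.6, -2.1, 5.0]
grip_width: 0.0183
```

```bash
python3 - <<'E'
from h import *
st()
E
```

```text
t 17.68 tcp [0.5527 0.0919 0.1505] yaw -35.29 ztool [ 0.001 -0.001 -1.   ] F [-1.57 -2.05  5.04] M [-0.67  0.45  0.12] w 0.0183 q [ 0.02  0.41 -0.37  1.89  0.19  0.88 -1.06]
```

send_rows(
  series=[
    [[0,0,0],[0,0,0.1]],
    [[0,0,0],[0,0,0.1]],
    [[0,0,0],[0,0,0]],
  ],
)

```text
clock: 18.05
tcp_pos: [0.5527, 0.0919, 0.1505]
orientation: [2.985, -0.977, 0.002]
contact_force: [-1.1, -2.5, 5.8]
grip_width: 0.0189
```

```bash
python3 - <<'E'
from h import *
st(); save('wrist','w7.png'); st()
E
```

```text
t 18.05 tcp [0.5527 0.0919 0.1505] yaw -36.26 ztool [ 0.001  -0.0011 -1.    ] F [-1.09 -2.54  5.81] M [-0.68  0.54  0.34] w 0.0189 q [ 0.02  0.41 -0.37  1.89  0.19  0.88 -1.08]
t 18.1 tcp [0.5527 0.0919 0.1504] yaw -36.26 ztool [ 0.001  -0.0011 -1.    ] F [-2.16 -1.95  5.26] M [-0.69  0.55  0.33] w 0.0187 q [ 0.02  0.41 -0.37  1.89  0.19  0.88 -1.08]
```

View pics/w7.png

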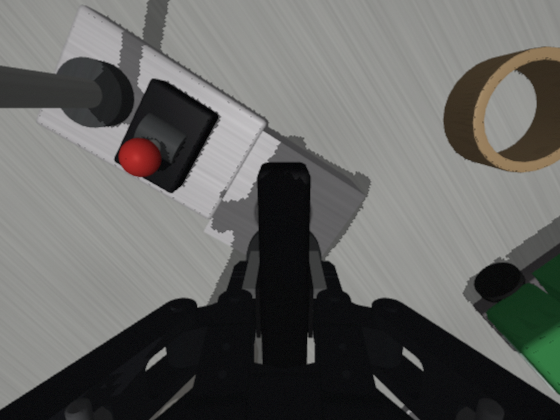

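The moment about z jumped from 0.15 to 0.34 Nm at 67° of turn, while the bar stayed straight in the pads (u≈284). So the screw is at its stop. One small nudge to confirm.

send_rows(
  series=[
    [[0,0,0],[0,0,0.07]],
    [[0,0,0],[0,0,0]],
    [[0,0,0],[0,0,0]],
  ],
)

```text
clock: 18.48
tcp_pos: [0.5527, 0.0919, 0.1504]
orientation: [2.982, -0.986, 0.002]
contact_force: [-1.2, -2.2, 5.0]
grip_width: 0.0188
```

```bash
python3 - <<'E'
from h import *
st()
E
```

```text
t 18.48 tcp [0.5527 0.0919 0.1504] yaw -36.61 ztool [ 0.001  -0.0011 -1.    ] F [-1.22 -2.25  5.02] M [-0.7   0.57  0.33] w 0.0188 q [ 0.02  0.41 -0.37  1.89  0.19  0.88 -1.08]
```

send_rows(
  series=[
    [[0,0,0],[0,0,0.1]],
    [[0,0,0],[0,0,0]],
    [[0,0,0],[0,0,0]],
  ],
)

```text
clock: 18.85
tcp_pos: [0.5527, 0.0919, 0.1505]
orientation: [2.978, -0.999, 0.002]
contact_force: [-2.3, -2.1, 5.3]
grip_width: 0.019
```

```bash
python3 - <<'E'
from h import *
st()
E
```

```text
t 18.85 tcp [0.5527 0.0919 0.1505] yaw -37.1 ztool [ 0.0011 -0.0011 -1.    ] F [-2.31 -2.12  5.33] M [-0.72  0.49  0.37] w 0.019 q [ 0.02  0.41 -0.37  1.89  0.19  0.88 -1.09]
```

send_rows(
  series=[
    [[0,0,0],[0,0,0.1]],
    [[0,0,0],[0,0,0]],
    [[0,0,0],[0,0,0]],
  ],
)

```text
clock: 19.23
tcp_pos: [0.5527, 0.0919, 0.1504]
orientation: [2.973, -1.012, 0.002]
contact_force: [-1.2, -2.2, 5.7]
grip_width: 0.019
```

```bash
python3 - <<'E'
from h import *
st(); save('scene','s8.png'); st(); save('side','d8.png'); st()
E
```

```text
t 19.23 tcp [0.5527 0.0919 0.1504] yaw -37.58 ztool [ 9.0e-04 -1.2e-03 -1.0e+00] F [-1.22 -2.17  5.73] M [-0.64  0.49  0.47] w 0.019 q [ 0.01  0.41 -0.36  1.89  0.19  0.88 -1.1 ]
t 19.27 tcp [0.5527 0.0919 0.1505] yaw -37.59 ztool [ 0.0011 -0.0012 -1.    ] F [-1.38 -1.61  5.24] M [-0.69  0.5   0.45] w 0.0184 q [ 0.01  0.41 -0.36  1.89  0.19  0.88 -1.1 ]
t 19.32 tcp [0.5527 0.0919 0.1505] yaw -37.58 ztool [ 0.001  -0.0012 -1.    ] F [-0.86 -1.84  5.41] M [-0.75  0.52  0.43] w 0.0188 q [ 0.01  0.41 -0.36  1.89  0.19  0.88 -1.1 ]
```

Moment now 0.45 Nm, so it's the hard stop. I'll unload the twist by 2° (within the key's play), ease the push, and open.

send_rows(
  series=[
    [[0,0,-0.0004],[0,0,-0.2]],
    [[0,0,0],[0,0,-0.2]],
    [[0,0,0],[0,0,0]],
    [[0,0,0],[0,0,0]],
  ],
)

```text
clock: 19.82
tcp_pos: [0.5526, 0.092, 0.1505]
orientation: [2.99, -0.962, 0.001]
contact_force: [-0.3, -3.1, 5.8]
grip_width: 0.0191
```

```bash
python3 - <<'E'
from h import *
st()
E
```

```text
t 19.82 tcp [0.5526 0.092  0.1505] yaw -35.68 ztool [ 7.e-04 -4.e-04 -1.e+00] F [-0.3  -3.1   5.85] M [-1.03  0.19  0.  ] w 0.0191 q [ 0.02  0.41 -0.37  1.89  0.19  0.88 -1.07]
```

send_rows(
  series=[
    [[0,0,0],[0,0,0]],
    [[0,0,0],[0,0,0]],
    [[0,0,0],[0,0,0]],
    [[0,0,0],[0,0,0]],
    [[0,0,0],[0,0,0]],
    [[0,0,0],[0,0,0]],
  ],
  fingers=0,
)

```text
clock: 20.58
tcp_pos: [0.5523, 0.0925, 0.1502]
orientation: [-2.991, 0.962, 0.0]
contact_force: [0.8, 1.4, -0.1]
grip_width: 0.0853
```

```bash
python3 - <<'E'
from h import *
st(); save('wrist','w9.png')
E
```

```text
t 20.57 tcp [0.5523 0.0925 0.1502] yaw -35.65 ztool [ 0.  0. -1.] F [ 0.84  1.4  -0.1 ] M [-0.01 -0.02 -0.02] w 0.0853 q [ 0.02  0.41 -0.37  1.89  0.19  0.88 -1.07]
```

View pics/w9.png

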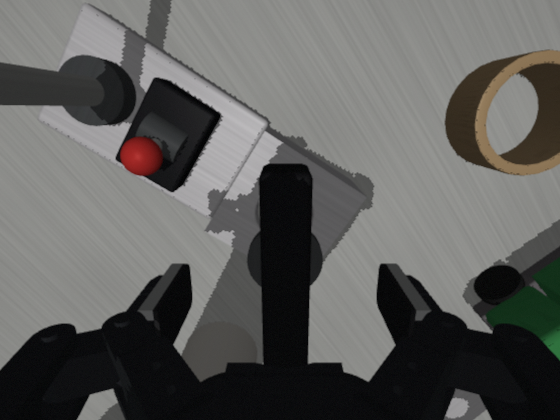

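The pads are clear on both sides and the key stands upright with its bar at u≈285. Lifting straight up.

send_rows(
  series=[
    [[0,0,-0.006],[0,0,0]],
    [[0,0,-0.012],[0,0,0]],
    [[0,0,-0.018],[0,0,0]],
    [[0,0,-0.02],[0,0,0]],
    [[0,0,-0.02],[0,0,0]],
    [[0,0,-0.02],[0,0,0]],
    [[0,0,-0.015],[0,0,0]],
    [[0,0,-0.01],[0,0,0]],
    [[0,0,0],[0,0,0]],
    [[0,0,0],[0,0,0]],
  ],
)

```text
clock: 21.88
tcp_pos: [0.5519, 0.0923, 0.2705]
orientation: [2.99, -0.962, -0.002]
contact_force: [0.4, 0.8, -0.7]
grip_width: 0.0855
```

```bash
python3 - <<'E'
from h import *
st(); save('wrist','w10.png');save('scene','s10.png');save('side','d10.png'); st()
w=cv2.imread('pics/w10.png')
a=cv2.imread('pics/s10.png')[190:290,260:360];b=cv2.imread('pics/d10.png')[190:290,190:290]
cv2.imwrite('pics/c10.png',np.hstack([cv2.resize(x,None,fx=4,fy=4,interpolation=cv2.INTER_CUBIC) for x in(a,b)]))
s=load('s10.png');d=load('d10.png')
for z in(.169,.18): print(z,(proj(s,[.5528,.092,z])-[260,190])*4,(proj(d,[.5528,.092,z])-[190,190])*4+[400,0])
E
```

```text
t 21.88 tcp [0.5519 0.0923 0.2705] yaw -35.65 ztool [-1.2e-03 -2.0e-04 -1.0e+00] F [ 0.37  0.79 -0.68] M [-0.04 -0.   -0.05] w 0.0855 q [ 0.05  0.28 -0.39  1.77  0.12  1.12 -1.01]
t 22.02 tcp [0.5519 0.0923 0.2704] yaw -35.65 ztool [-1.5e-03 -3.0e-04 -1.0e+00] F [ 0.18 -0.23  0.25] M [-0.01 -0.03  0.01] w 0.0858 q [ 0.05  0.28 -0.39  1.77  0.12  1.12 -1.01]
0.169 [212.51297982 173.9966158 ] [632.61746486 190.00364397]
0.18 [213.52905479 164.2288953 ] [632.1728094 178.9783677]
```

View pics/w10.png

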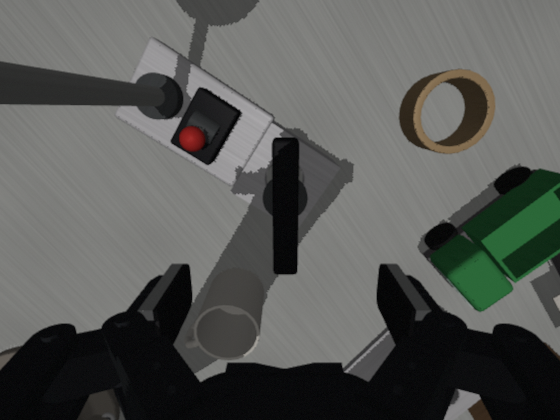

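View pics/c10.png

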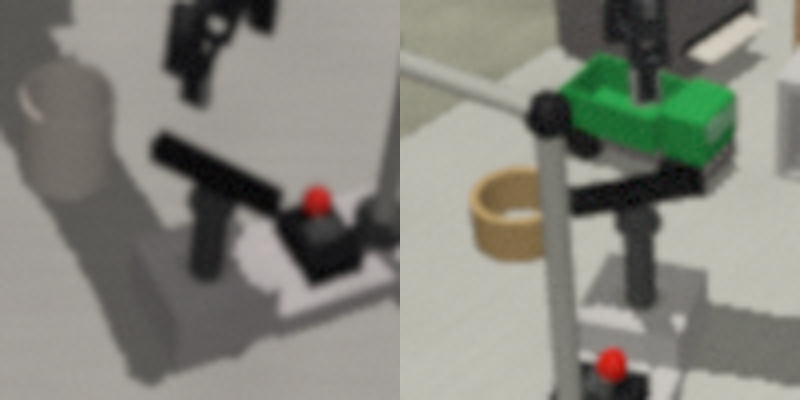

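The key stands upright. Its bar centre is at scene crop (215,173) and side crop (637,193), against the predicted (212.5,174) and (633,190) for fully home. Nothing else looks disturbed, so I'm handing in.

```bash
python3 - <<'E'
from h import *
print(r.hand_in()); st()
E
```

```text
the job is handed in; nothing more can be done
None
the job is handed in; nothing more can be done
```

The job is handed in, after about 22 s of the 54 s allowed. It reports no verdict, so the result rests on the checks below.

**What I did:**
- I took the fitting key from the rack, recognised by its longer crossbar and thicker shaft.
- I read the socket hexagon's angle from a wrist picture and lowered the key in small steps. It passed the 8 mm stop with no axial load and met the floor at the expected depth, with about 11 N of push at most.
- I then turned it clockwise by about 68° against roughly 0.15 Nm of friction, until the moment rose to about 0.45 Nm at the stop. After unloading the twist by 2°, I let go and lifted clear.

**Last checks:**
- **Key home:** it stands upright, and its crossbar sits within about 1 pixel of the fully-home prediction in both outside cameras.
- **Robot clear:** the gripper is open 120 mm above where it let go, and the wrist force is about zero.
- **Other things:** nothing else in view looks disturbed.

**What was unclear or disagreed:**
- The screw angle can't be read directly. That it is at its stop is inferred from the moment, which held at 0.33–0.37 Nm for about 1° before rising to 0.45.
- One estimate of the hovering tip's height came out 25 mm too low, because I had picked a bright spot on the screw instead of the tip. Projecting the expected tip position back into the pictures cleared it up.
- The crossbar stood nearly square to the row of holes, not within 0.4 rad of it as the description says.

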